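# Reset a depth stop to a setting block

## Robot

A 6-joint arm with a two-finger parallel gripper is mounted at the origin on a cart in front of the work surface, level with it; the furniture and walls round the work are solid. World frame = base frame: x ahead of the robot, y to its left, z up, the work surface at z = 0. Lengths are in m, angles in rad, forces in N, time in s.
With the tool pointing down it reaches from about 0.25 to 0.8 m from the base axis. Payload 8.5 kg.
Tool frame: the origin (TCP) lies on the centre line of the jaws, within the pads' length; the fingertips stand 17 mm ahead of it and the grasp point (between the pads) lies 2 mm behind it; z points along the fingers, y is the line along which they close (so a half turn about z gives the same grasp; the last joint's range is limited). The gripper opens to 85 mm and grips with 20 to 120 N. Pads are 22 mm wide; open, the fingers measure 114 mm over their backs; the gripper's body (76 mm by 85 mm) begins 54 mm behind the grasp point. The pads swing forward as they close: fully open they stand 13 mm farther back than shut.
Start: joints at [1.186, 0.238, -0.013, 1.319, 0, 1.571], TCP at [0.197, 0.487, 0.248] pointing down, gripper open.
Joint ranges: [-2.66, 2.66], [-1.03, 1.9], [-1.14, 1.46], [-1.82, 2.27], [-1.45, 1.34], [-3.14, 3.14]. Speed limits (rad/s): [2.22, 2.22, 2.79, 3.14, 3.14, 3.14].

## Interface

Orientations are given as a unit quaternion [x, y, z, w].
In Python, from plant import arm gives the robot as it stands. The module is installed in compiled form; this text tells all that it offers.
- The arm moves only by the tool step_arm, never from a script. Its argument "steps" is a list that holds one entry, the list of rows, each a list of 5 numbers: the opening, from 0 (shut) to 1 (fully open), then the shift along the world's x, y, z in mm, then the turn about the world's z in rad. A call has 1 to 10 rows; each row is the pose to reach, as a shift and turn from the pose commanded when the call began; what a row does not reach only later rows make up. A row lasts 1/12 s, in which the tool goes at most 41.7 mm and 7.16 degrees, less where a joint would pass 70% of its speed; a pose out of reach is approached as far as the arm can. A call with a gripper value outside its range is refused whole. The fingers move at their own pace and stop on an object; "squeeze" is the grip in N (left out, the last holds). Time passes only in rows, so rows that repeat a pose let the fingers close. It gives the time, the measured TCP pose, the force, the opening and the grip force at its end, in the units of the state.
- arm.read_state(): the state, without advancing time (a new reading comes with each control period).
- arm.get_image(name): name is "side" or "top" or "wrist"; returns a dict with "img" (420x560x3 uint8, red, green, blue), "fov_y" (degrees; the focal length in pixels is half the picture's height over the tangent of half this angle, whatever the lens; pixels are square), "cx", "cy" (the principal point, pixels), "R" (3x3) and "t" (3): a world point X has camera coordinates R X + t; the wrist camera has in their place "tool_from_camera" (4x4, takes a point from camera to tool coordinates, whose origin is the TCP and whose axes are the flange's). Camera axes: x right, y down, z forward; pixel columns grow to the right and rows downward; lengths in m; the calibration is good to about 2 mm. A picture is of the moment at which its call begins: read the wrist's pose just before it. There is no depth.
- arm.job_done(): hands the job in; it is judged then, once.
The state is a dict: "time_s": time; "joints": joint angles; "joint_vel": joint speeds; "joint_torque": joint torques, N m; "position": TCP position; "tool_rot": TCP orientation; "contact_force": force on the tool from outside, world axes, zero at the start; "wrist_torque": the same for the moment, N m; "grip_width": finger opening in m; "gripper_force": force on a finger pad.
Only numpy, scipy, OpenCV 4.12 (cv2) and the standard library are available. Lean on these libraries where they do the work, as an engineer would, in place of code of your own. Each camera call takes 0.05 s, during which the arm holds its last target. There are 200 camera calls.

## Task

Reset the depth stop to the wooden block that lies under its foot: first swing the jam nut's lever anticlockwise all the way to its loose stop, then turn the black bar on top of the screw clockwise until the foot just rests on the block without being forced down hard, and last swing the nut's lever back clockwise until it is fully tight. Don't turn the screw before the nut is loose, and leave the blocks where they lie.

Things in the scene. Friction and masses are not known exactly. Their poses are not given: they have to be found in the camera images.
- stand: grey steel depth-stop stand bolted to the bench. Origin on the bench top (z = 0) exactly below the vertical screw axis; z up. Base plate (170 mm wide) and column lie on its +x side, 70 to 145 mm from the axis; an arm (top at 87 mm) reaches to the axis and carries the screw. Open towards the robot; above 90 mm there are only the nut, its lever and the screw
- jam_nut (a joint): jam nut's angle, rad: 0 = fully tight (hard stop), grows anticlockwise seen from above, 1.3 = fully loose (hard stop). Stays where it is left; friction 0.2 N m (2 N at the post). Starts at 0 to 0.08. The model's nut does not itself brake the screw, but the order of work is judged
- nut_post (a point): grip point of the upright round post, 15 mm thick, 88 to 139 mm above the bench, at the end of the nut's lever. The point is 123.5 mm above the bench, 105 mm from the screw axis. The lever is a 12 mm level bar, its top 102 mm above the bench; seen from above it points in the stand's frame at -140 degrees plus the nut angle (anticlockwise)
- stop_screw (a joint): adjuster screw's angle, rad: grows clockwise seen from above, which lowers screw, bar and foot by 5.1 mm per rad (32 mm a turn). Unloaded, the foot's underside is 40 mm minus 5.1 mm per rad above the bench. Range 0 to 4.6; starts at 0.8 to 1.4; stays where it is left, friction 0.15 N m
- screw_bar (a point): centre of the black bar handle on the screw: 64 mm long, 18 mm wide, 28 mm high, centre 149 mm above the unloaded foot's underside. Its x axis runs along the bar, z up; along the stand's x axis at screw angle 0, turning clockwise with the screw. Free all round down to 140 mm above the bench: grip it from above across its width, let go, regrip
- stop_foot: round foot with a dark rubber buffer, 30 mm across, 13 mm high, at the lower end of the screw. The buffer gives 1 mm per 10 N, so pressing on 2 mm past first touch is still gentle, over 3 mm is forcing it. Origin at the centre of its underside, on the screw axis; it goes up and down with the screw but does not turn. Starts 5 to 14 mm above the block
- block_28: planed timber offcut, 60x100x28 mm, thickness (height) 28 mm exactly. Origin at the centre of its underside, long side along its y axis, z up. Lying flat on the bench. One of the three blocks (which one varies) lies under the stop foot, centred within about 10 mm; the other two lie about the bench
- block_24: planed timber offcut, 60x100x24 mm, thickness (height) 24 mm exactly. Origin at the centre of its underside, long side along its y axis, z up. Lying flat on the bench. One of the three blocks (which one varies) lies under the stop foot, centred within about 10 mm; the other two lie about the bench
- block_22: planed timber offcut, 40x120x22 mm, thickness (height) 22 mm exactly. Origin at the centre of its underside, long side along its y axis, z up. Lying flat on the bench. One of the three blocks (which one varies) lies under the stop foot, centred within about 10 mm; the other two lie about the bench
Mind the look-alikes: they are no part of the job. What is shaped like the block_28 but orange or pink is not meant.

How it is judged:
By the outcome, as a careful person would: the job done as asked, in the order asked, and still so for the second after the job is handed in, with the robot touching nothing.
It also fails if it takes over 72 s, if anything falls off the work surface, if the arm or the gripper's body presses on something with over 40 N, if the wrist force passes 120 N, or if a joint passes its speed limit or range.

## Working session

There is one attempt and no reset: what is moved stays moved. The work goes in short steps, Python scripts to look and compute and a tool call to move; the robot and the scene stay as the last step left them, time stands still between calls to the robot, and variables do not carry over. Pictures are saved under pics/ and viewed, at most 11 in all, crops included, and the job is handed in when it is done.

Besides the shell and the picture viewer there is one more tool, called after "Request:" as name(argument=value, ...), one argument or row to a line, values as JSON. step_arm: Moves the arm, as the interface text tells. Its arguments: {"type":"object","properties":{"steps":{"type":"array","items":{"type":"array","items":{"type":"array","items":{"type":"number"}}}},"squeeze":{"type":"number"}},"required":["steps"]}

```bash
mkdir -p pics; cat > h.py <<'E'
from plant import arm
import numpy as np, cv2
def snap(n,f):
    s=arm.read_state(); d=arm.get_image(n); cv2.imwrite('pics/'+f,d['img'][:,:,::-1])
    return s,d
def K(d):
    f=210/np.tan(np.radians(d['fov_y'])/2); return f,d['cx'],d['cy']
def proj(d,X):
    f,cx,cy=K(d); c=np.asarray(d['R'])@np.asarray(X,float)+np.asarray(d['t']); return [round(float(v),1) for v in (cx+f*c[0]/c[2], cy+f*c[1]/c[2])]
def ray(d,u,v,z):
    f,cx,cy=K(d); R=np.asarray(d['R']);t=np.asarray(d['t'])
    o=-R.T@t; r=R.T@np.array([(u-cx)/f,(v-cy)/f,1]); return o+r*(z-o[2])/r[2]
E
python3 - <<'E'
from h import *
for n in('side','top'):
    s,d=snap(n,n+'1.png'); print(n,d['fov_y'],-np.asarray(d['R']).T@d['t'],np.round(d['R'],2).tolist())
print(s)
E
```

```text
side 52.707670976108766 [ 0.17848721 -0.59688341  0.65035975] [[0.85, -0.53, -0.0], [-0.3, -0.48, -0.82], [0.43, 0.7, -0.57]]
top 57.1794520964436 [0.38411421 0.05306759 0.97121725] [[-0.05, -1.0, -0.0], [-0.97, 0.05, -0.23], [0.23, -0.01, -0.97]]
{'time_s': 0.05, 'joints': array([ 1.18600482e+00,  2.38771323e-01, -1.42307527e-02,  1.31921099e+00,
        3.07383962e-05,  1.57081686e+00]), 'joint_vel': array([ 1.40123867e-03,  2.76667652e-04,  7.78369633e-04, -7.82203456e-05,
       -8.13589724e-04, -4.24643965e-04]), 'joint_torque': array([ 1.19137654e-03, -5.40240169e+01,  3.47372890e+01,  1.33377541e-02,
        4.43484191e-05, -1.45602723e-05]), 'position': array([0.19691438, 0.4862569 , 0.24769172]), 'tool_rot': array([ 1.91221032e-01,  9.81546746e-01, -6.92359524e-04, -1.50526034e-04]), 'contact_force': array([ 0.92178722, -0.64412754,  0.66656841]), 'wrist_torque': array([ 0.01497926, -0.0132563 , -0.02540326]), 'gripper_force': 0.0, 'grip_width': 0.08545307852952076}
```

View pics/side1.png

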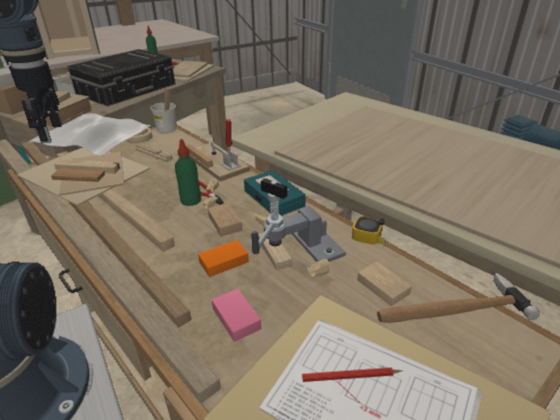

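View pics/top1.png

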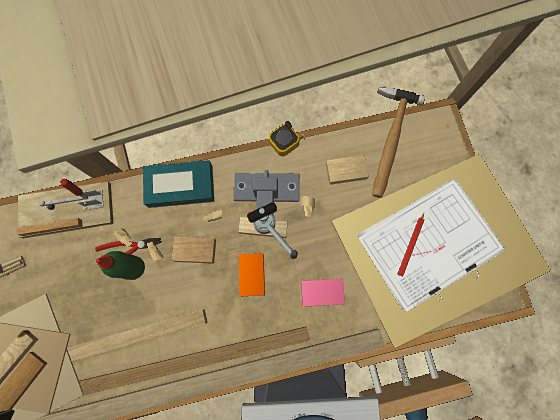

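The side view shows the stand at about (290,230), and the top view shows it at about (264,215), with its bar at (262,213) and its post at (293,254). Three things in the top view could be the block:
- The timber at (262,227), which lies under the foot.
- The timbers at (193,249) and (347,169), which lie loose on the bench.
- The orange block at (251,275) and the pink one at (323,292), which are decoys.

The block under the foot looks about 49 px long, against about 41 px for the other two, so it is probably block_22. I'll check this in a close crop.

```bash
python3 - <<'E'
from h import *
d=arm.get_image('top'); e=arm.get_image('side')
a=cv2.resize(d['img'][150:275,170:310],None,fx=4.0,fy=4.0,interpolation=3)[:,:,::-1]
b=cv2.resize(e['img'][165:290,235:355],None,fx=4,fy=4,interpolation=3)[:,:,::-1]
cv2.imwrite('pics/c1.png',cv2.resize(np.hstack([a,b]),(800,385)))
print('post',ray(d,293,254,.137),'bar',ray(d,262,212.5,.197),'side bar',ray(e,274,188,.183),'post side',ray(e,255,235,.139))
for c in [(234,171),(299,173),(299,201),(233,199)]: print(ray(d,*c,.008))
for c in [(238,224),(287,226)]: print(ray(d,*c,.022))
E
```

```text
post [0.47650345 0.02401867 0.137     ] bar [0.55830941 0.08494593 0.197     ] side bar [0.56357702 0.08390677 0.183     ] post side [0.47601553 0.01075833 0.139     ]
[0.71615914 0.16183762 0.008     ]
[ 0.70200335 -0.00835372  0.008     ]
[ 0.62636162 -0.00374604  0.008     ]
[0.64030771 0.16612095 0.008     ]
[0.57122331 0.15337569 0.022     ]
[0.55992329 0.03100252 0.022     ]
```

View pics/c1.png

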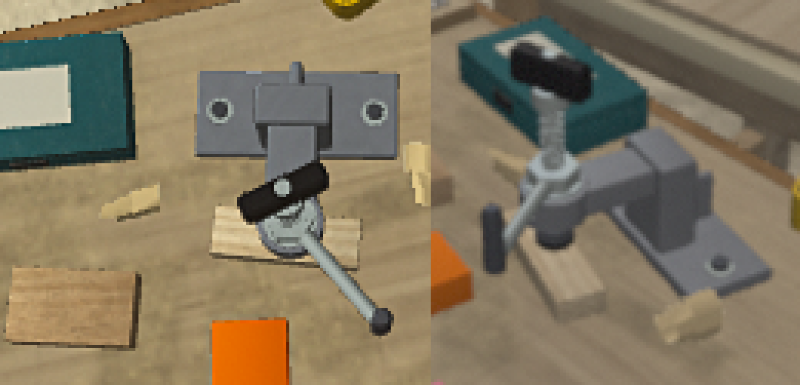

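Request:
step_arm(
  steps=[
    [[1, 25, -35, 0, 0.1], [1, 45, -70, 0, 0.2], [1, 70, -105, 0, 0.3], [1, 90, -140, 0, 0.4], [1, 110, -175, 0, 0.5], [1, 130, -210, 0, 0.6], [1, 150, -245, 0, 0.7], [1, 175, -285, 0, 0.8], [1, 195, -320, 0, 0.9], [1, 215, -350, 0, 1.0]],
  ],
)

```text
time_s: 1.03
position: [0.4021, 0.1515, 0.2484]
tool_rot: [-0.298, 0.955, -0.0, 0.0]
contact_force: [0.7, 1.2, -0.6]
grip_width: 0.0857
gripper_force: 0.0
```

Request:
step_arm(
  steps=[
    [[1, 25, -40, 0, 0], [1, 45, -75, 0, 0], [1, 65, -110, 0, 0], [1, 65, -110, 0, 0], [1, 65, -110, 0, 0], [1, 65, -110, 0, 0]],
  ],
)

```text
time_s: 1.53
position: [0.4664, 0.0433, 0.248]
tool_rot: [-0.295, 0.956, 0.0, -0.0]
contact_force: [-0.8, -0.1, 0.2]
grip_width: 0.0851
gripper_force: 0.0
```

```bash
cat >> h.py <<'E'
from scipy.spatial.transform import Rotation as Ro
def wr(s,d):
    T=np.asarray(d['tool_from_camera']); R=Ro.from_quat(s['tool_rot']).as_matrix()
    Rw=R@T[:3,:3]; o=R@T[:3,3]+s['position']; d['R']=Rw.T; d['t']=-Rw.T@o; return d
def st(s): 
    y=Ro.from_quat(s['tool_rot']).as_matrix()[:,1]; print(s['time_s'],np.round(s['position'],4),'yaw',round(np.degrees(np.arctan2(y[1],y[0])),1),np.round(s['joints'],2),np.round(s['contact_force'],1),np.round(s['wrist_torque'],2),s['grip_width'],s['gripper_force'])
E
python3 - <<'E'
from h import *
s,d=snap('wrist','w1.png'); wr(s,d); st(s)
import pickle; pickle.dump(d,open('w1.pkl','wb'))
ax=np.array([.563,.0855]); a=np.radians(-144.6)
P=[*(ax+.105*np.array([np.cos(a),np.sin(a)])),.139]
t=arm.get_image('top'); e=arm.get_image('side')
for X in (P,[*ax,.197],[*ax,.103]): print(proj(t,X),proj(e,X),proj(d,X))
E
```

```text
1.5333 [0.4664 0.0433 0.248 ] yaw 124.3 [ 0.09  0.14 -0.14  1.29  0.   -0.51] [-0.8 -0.1  0.2] [-0.02  0.03  0.03] 0.08512355423739264 0.0
[292.7, 253.5] [252.4, 231.2] [253.3, 210.3]
[261.6, 210.3] [273.2, 182.1] [253.6, 374.1]
[263.7, 219.4] [274.2, 218.3] [261.7, 297.7]
```

View pics/w1.png

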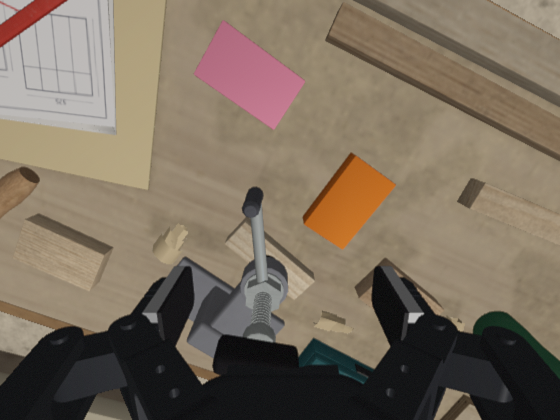

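The wrist view shows the post's top at (254,194), the nut at about (262,287) and the bar at (257,355).

```bash
python3 - <<'E'
from h import *
import pickle; d=pickle.load(open('w1.pkl','rb'))
print(ray(d,254,194,.139),ray(d,262,287,.105)); print('cam',-d['R'].T@d['t'], d['fov_y'])
E
```

```text
[0.46582645 0.0179194  0.139     ] [0.55131048 0.07841094 0.105     ]
cam [ 4.00108681e-01 -3.53373413e-04  3.72523371e-01] 68.17317467961787
```

```bash
python3 - <<'E'
from h import *
import pickle; d=pickle.load(open('w1.pkl','rb')); t=arm.get_image('top'); e=arm.get_image('side')
for x in (d,t,e): print(x['cx'],x['cy'],x['fov_y'],[k for k in x])
print(np.round(d['tool_from_camera'],3).tolist())
# orange / pink top-face centroid
def cen(img,lo,hi):
    h=cv2.cvtColor(img,cv2.COLOR_RGB2HSV); m=cv2.inRange(h,lo,hi); n,l,s,c=cv2.connectedComponentsWithStats(m); i=1+np.argmax(s[1:,4]); return c[i],s[i,4]
for lo,hi in (((8,200,200),(14,255,255)),((160,90,190),(176,255,255))):
    for x in (d,t,e):
        c,n=cen(x['img'],lo,hi); print(c,n,ray(x,*c,.028))
E
```

```text
282.434631752906 207.74500724561878 68.17317467961787 ['img', 'fov_y', 'cx', 'cy', 'tool_from_camera', 'R', 't']
281.56795943853086 208.37327922232637 57.1794520964436 ['img', 'fov_y', 'cx', 'cy', 'R', 't']
288.1282030848004 215.8608771871335 52.707670976108766 ['img', 'fov_y', 'cx', 'cy', 'R', 't']
[[-0.002, -0.951, -0.31, 0.079], [1.0, -0.002, 0.0, 0.001], [-0.001, -0.31, 0.951, -0.124], [0.0, 0.0, 0.0, 1.0]]
[346.484375 239.4375  ] 64 [0.48234455 0.1496699  0.028     ]Traceback (most recent call last):
  File "<stdin>", line 10, in <module>
  File "<stdin>", line 7, in cen
    return _wrapfunc(a, 'argmax', axis=axis, out=out, **kwds)
    return bound(*args, **kwds)
ValueError: attempt to get argmax of an empty sequence
```

```bash
python3 - <<'E'
from h import *
import pickle; d=pickle.load(open('w1.pkl','rb')); t=arm.get_image('top'); e=arm.get_image('side')
for n,p in (('orange',((350,198),(251,274),(223,255))),('pink',((249,75),(323,292),(236,312)))):
    for x,c in zip((d,t,e),p): print(n,ray(x,*c,.028)[:2])
E
```

```text
orange [0.43882333 0.1210186 ]
orange [0.44546817 0.12440024]
orange [0.4431486  0.11481696]
pink [ 0.39334958 -0.04566823]
pink [ 0.39424768 -0.04625133]
pink [ 0.39236632 -0.05634343]
```

Request:
step_arm(
  steps=[
    [[1, 6, -22, -30, 0], [1, 6, -22, -60, 0], [1, 6, -22, -80, 0.02], [1, 6, -22, -80, 0.02], [1, 6, -22, -80, 0.02]],
  ],
)

```text
time_s: 2.3
position: [0.4722, 0.0217, 0.1681]
tool_rot: [-0.305, 0.952, 0.0, -0.001]
contact_force: [0.4, 0.3, 0.2]
grip_width: 0.0853
gripper_force: 0.0
```

```bash
python3 - <<'E'
from h import *
s,d=snap('wrist','w2.png'); wr(s,d); st(s)
import pickle; pickle.dump(d,open('w2.pkl','wb'))
for z in(.139,.1235): print(proj(d,[*s['position'][:2],z]))
E
```

```text
2.3 [0.4722 0.0217 0.1681] yaw 125.5 [ 0.05  0.19 -0.28  1.09 -0.   -0.57] [0.4 0.3 0.2] [0.02 0.01 0.02] 0.08528673439158409 0.0
[279.8, 258.6]
[280.0, 246.6]
```

View pics/w2.png

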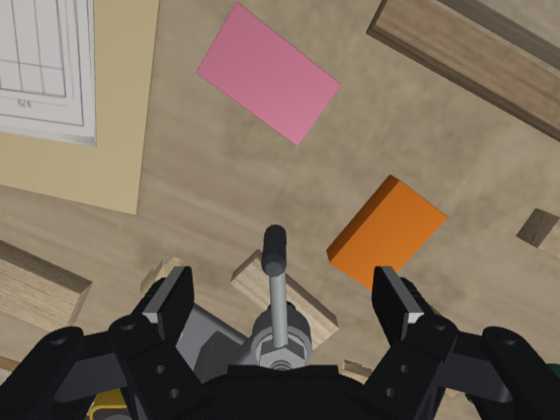

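In this view the upper end of the post is the lower end in the picture, at about (274,263). That explains the mismatch with the top view, because I had read the wrong end.

```bash
python3 - <<'E'
from h import *
import pickle; d=pickle.load(open('w2.pkl','rb'))
print(ray(d,274,264,.139),ray(d,280,355,.105))
E
```

```text
[0.47672616 0.02096296 0.139     ] [0.55217758 0.07815173 0.105     ]
```

Request:
step_arm(
  steps=[
    [[1, 4.5, 0.5, -20, 0], [1, 4.5, 0.5, -43, 0], [1, 4.5, 0.5, -43, 0], [0, 4.5, 0.5, -43, 0], [0, 4.5, 0.5, -43, 0], [0, 4.5, 0.5, -43, 0], [0, 4.5, 0.5, -43, 0], [0, 4.5, 0.5, -43, 0], [0, 4.5, 0.5, -43, 0], [0, 4.5, 0.5, -43, 0]],
  ],
  squeeze=30,
)

```text
time_s: 3.18
position: [0.4777, 0.0218, 0.126]
tool_rot: [-0.305, 0.952, -0.0, 0.001]
contact_force: [-1.2, -0.9, 5.2]
grip_width: 0.0141
gripper_force: 31.4
```

```bash
python3 - <<'E'
from h import *
s=arm.read_state(); st(s)
p=s['position'][:2]; c=np.array([.5625,.0835]); r=p-c; print(np.hypot(*r),np.degrees(np.arctan2(r[1],r[0])))
for k in range(1,13):
    a=.115*k; R=np.array([[np.cos(a),-np.sin(a)],[np.sin(a),np.cos(a)]]); print(round(a,3),np.round((R@r-r)*1000,1))
E
```

```text
3.1833 [0.4777 0.0218 0.126 ] yaw 125.5 [ 0.05  0.23 -0.35  0.99 -0.   -0.57] [-1.2 -0.9  5.2] [-0.13  0.19 -0.02] 0.014070654638935505 31.39969142357586
0.10492079799226219 -143.94988256500218
0.115 [ 7.6 -9.3]
0.23 [ 16.3 -17.7]
0.345 [ 25.9 -25.1]
0.46 [ 36.2 -31.2]
0.575 [ 47.2 -36.2]
0.69 [ 58.7 -39.9]
0.805 [ 70.5 -42.2]
0.92 [ 82.6 -43.2]
1.035 [ 94.6 -42.7]
1.15 [106.5 -40.9]
1.265 [118.2 -37.7]
1.38 [129.4 -33.3]
```

Request:
step_arm(
  steps=[
    [[0, 7.6, -9.3, 0, 0.115], [0, 16.3, -17.7, 0, 0.23], [0, 25.9, -25.1, 0, 0.345], [0, 36.2, -31.2, 0, 0.46], [0, 47.2, -36.2, 0, 0.575], [0, 58.7, -39.9, 0, 0.69], [0, 58.7, -39.9, 0, 0.69], [0, 58.7, -39.9, 0, 0.69]],
  ],
)

```text
time_s: 3.85
position: [0.5375, -0.0184, 0.1261]
tool_rot: [-0.608, 0.794, -0.001, 0.001]
contact_force: [3.0, -0.6, 5.8]
grip_width: 0.0141
gripper_force: 31.3
```

```bash
python3 - <<'E'
from h import *
s=arm.read_state(); st(s)
E
```

```text
3.85 [ 0.5375 -0.0184  0.1261] yaw 165.0 [-0.03  0.33 -0.21  1.03 -0.   -1.34] [ 3.  -0.6  5.8] [-0.08 -0.39 -0.07] 0.014129279084653943 31.308883080441774
```

Request:
step_arm(
  steps=[
    [[0, 11.8, -2.3, 0, 0.115], [0, 23.9, -3.3, 0, 0.23], [0, 35.9, -2.8, 0, 0.345], [0, 47.8, -1.0, 0, 0.46], [0, 54, 0.5, 0, 0.52], [0, 59.5, 2.2, 0, 0.575], [0, 59.5, 2.2, 0, 0.575], [0, 59.5, 2.2, 0, 0.575]],
  ],
)

```text
time_s: 4.52
position: [0.5969, -0.0163, 0.1261]
tool_rot: [0.808, -0.589, 0.002, -0.0]
contact_force: [4.7, -3.3, 3.2]
grip_width: 0.0139
gripper_force: 30.9
```

Request:
step_arm(
  steps=[
    [[0, 3, 1, 0, 0.03], [0, 3, 1, 0, 0.03], [0, 3, 1, 0, 0.03]],
  ],
)

```text
time_s: 4.77
position: [0.5994, -0.0154, 0.1261]
tool_rot: [0.817, -0.577, 0.001, -0.0]
contact_force: [4.6, -4.0, 4.5]
grip_width: 0.0143
gripper_force: 30.8
```

```bash
python3 - <<'E'
from h import *
s=arm.read_state(); st(s)
E
```

```text
4.7667 [ 0.5994 -0.0154  0.1261] yaw -160.5 [-0.03  0.42 -0.06  1.09 -0.   -1.94] [ 4.6 -4.   4.5] [-0.77 -0.75 -0.18] 0.01432030239886543 30.781991110998206
```

Request:
step_arm(
  steps=[
    [[0, 4, 1.5, 0, 0.04], [0, 4, 1.5, 0, 0.04], [0, 4, 1.5, 0, 0.04]],
  ],
)

```text
time_s: 5.02
position: [0.6018, -0.0143, 0.126]
tool_rot: [0.828, -0.56, 0.0, 0.001]
contact_force: [-1.2, -5.8, 8.8]
grip_width: 0.0138
gripper_force: 31.0
```

Request:
step_arm(
  steps=[
    [[0, 4, 1.5, 0, 0.04], [0, 4, 1.5, 0, 0.04], [0, 4, 1.5, 0, 0.04]],
  ],
)

```text
time_s: 5.27
position: [0.6021, -0.0139, 0.1258]
tool_rot: [0.839, -0.544, -0.002, 0.004]
contact_force: [-16.1, -11.5, 17.9]
grip_width: 0.0141
gripper_force: 32.5
```

```bash
python3 - <<'E'
from h import *
s=arm.read_state(); st(s)
E
```

```text
5.2667 [ 0.6021 -0.0139  0.1258] yaw -155.9 [-0.02  0.44 -0.04  1.1  -0.   -2.01] [-16.1 -11.5  17.9] [-2.26  3.39 -0.02] 0.014102035527782901 32.50540880486369
```

Request:
step_arm(
  steps=[
    [[1, -3, -1.5, 0, -0.04], [1, -3, -1.5, 0, -0.04], [1, -3, -1.5, 0, -0.04], [1, -3, -1.5, 0, -0.04], [1, -3, -1.5, 40, -0.04], [1, -3, -1.5, 80, -0.04], [1, -3, -1.5, 115, -0.04], [1, -3, -1.5, 115, -0.04], [1, -3, -1.5, 115, -0.04]],
  ],
)

```text
time_s: 6.02
position: [0.6047, -0.0131, 0.2424]
tool_rot: [0.829, -0.559, 0.002, -0.001]
contact_force: [1.3, -0.1, -0.7]
grip_width: 0.0854
gripper_force: 0.0
```

```bash
python3 - <<'E'
from h import *
s=arm.read_state(); st(s)
t=arm.get_image('top'); cv2.imwrite('pics/t2.png',cv2.resize(t['img'][170:270,200:340],None,fx=5,fy=5,interpolation=3)[:,:,::-1])
E
```

```text
6.0167 [ 0.6047 -0.0131  0.2424] yaw -158.0 [-0.02  0.38  0.17  1.36  0.   -1.98] [ 1.3 -0.1 -0.7] [-0.05 -0.05 -0.  ] 0.08542664660746736 0.0
```

View pics/t2.png

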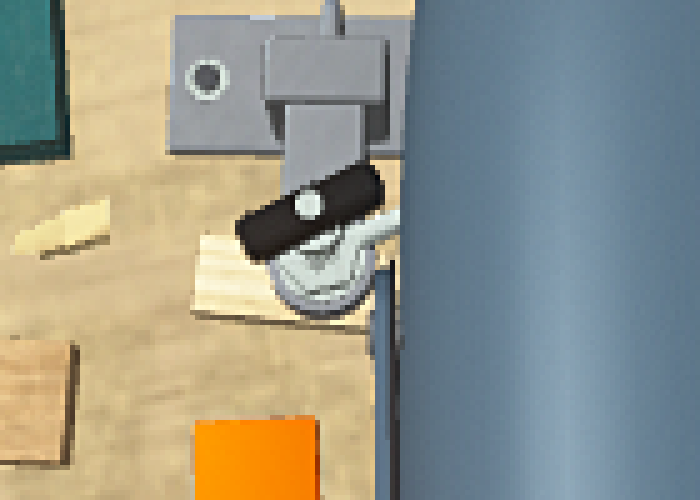

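Request:
step_arm(
  steps=[
    [[1, -14, 32, 0, -0.05], [1, -28, 64, 0, -0.05], [1, -42, 97, 0, -0.05], [1, -42, 97, 0, -0.05], [1, -42, 97, 0, -0.05], [1, -42, 97, -25, -0.05], [1, -42, 97, -50, -0.05], [1, -42, 97, -60, -0.05], [1, -42, 97, -60, -0.05]],
  ],
)

```text
time_s: 6.82
position: [0.5599, 0.0827, 0.177]
tool_rot: [0.815, -0.58, -0.002, 0.002]
contact_force: [-0.5, 0.6, -0.5]
grip_width: 0.0857
gripper_force: 0.0
```

Request:
step_arm(
  steps=[
    [[0, 0, 0, 0, 0], [0, 0, 0, 0, 0], [0, 0, 0, 0, 0], [0, 0, 0, 0, 0], [0, 0, 0, 0, 0], [0, 0, 0, 0, 0], [0, 0, 0, 0, 0], [0, 0, 0, 0, 0]],
  ],
  squeeze=40,
)

```text
time_s: 7.48
position: [0.5625, 0.0839, 0.1814]
tool_rot: [0.815, -0.58, 0.001, -0.001]
contact_force: [2.1, -0.6, 5.6]
grip_width: 0.0253
gripper_force: 39.2
```

```bash
python3 - <<'E'
from h import *
s=arm.read_state(); st(s)
E
```

```text
7.4833 [0.5625 0.0839 0.1814] yaw -160.9 [ 0.15  0.34 -0.04  1.18  0.   -1.76] [ 2.1 -0.6  5.6] [ 0.16 -0.38  0.01] 0.025294143532797853 39.20407712459564
```

Request:
step_arm(
  steps=[
    [[0, 0, 0, 0, 0], [0, 0, 0, 0, 0], [0, 0, 0, 0, 0]],
  ],
)

```text
time_s: 7.73
position: [0.5625, 0.0839, 0.1814]
tool_rot: [0.815, -0.58, 0.001, -0.001]
contact_force: [1.3, 1.3, 6.0]
grip_width: 0.0256
gripper_force: 39.2
```

```bash
python3 - <<'E'
from h import *
s=arm.read_state(); st(s)
e=arm.get_image('side'); w=arm.get_image('wrist')
b=cv2.resize(e['img'][130:280,215:340],(400,480),interpolation=3)
a=cv2.resize(w['img'][200:420,180:380],(400,440),interpolation=3); a=cv2.copyMakeBorder(a,0,40,0,0,0)
cv2.imwrite('pics/s3.png',np.hstack([b,a])[:,:,::-1])
E
```

```text
7.7333 [0.5625 0.0839 0.1814] yaw -160.9 [ 0.15  0.34 -0.04  1.18  0.   -1.76] [1.3 1.3 6. ] [ 0.08 -0.47  0.04] 0.02564176305652576 39.203540682792664
```

View pics/s3.png

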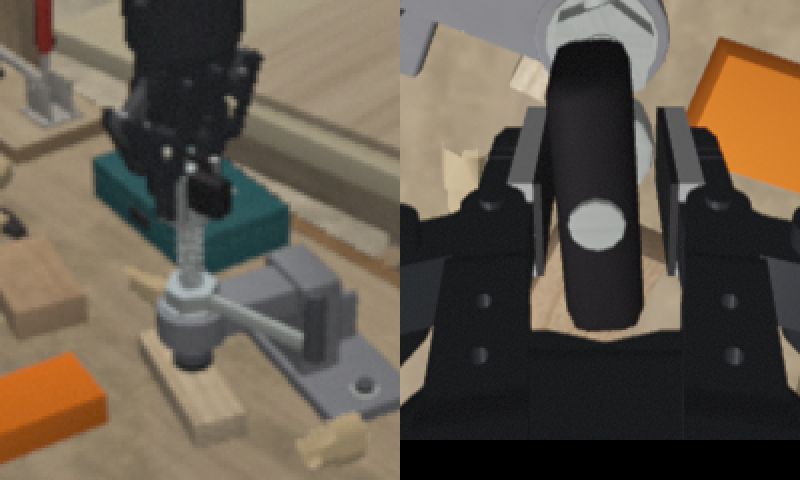

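```bash
python3 - <<'E'
from h import *
s=arm.read_state(); d=wr(s,arm.get_image('wrist')); R=Ro.from_quat(s['tool_rot']).as_matrix()
cr=lambda p:[round((p[0]-180)*2+400),round((p[1]-200)*2)]
for da in (0,-10,10,20):
  for z in (.197,.169):
    M=Ro.from_euler('z',da,degrees=True).as_matrix()@R
    print(da,z,[cr(proj(d,[.5625,.0839,z]+M@[x,y,0])) for x,y in ((.032,.009),(.032,-.009),(-.032,-.009),(-.032,.009))])
for y in (.0127,-.0127): print('pad',y,[cr(proj(d,s['position']+R@[x,y,z])) for x,z in ((-.011,.017),(.011,.017),(.011,-.02))])
print(cr(proj(d,[.5625,.0839,.197])))
E
```

```text
0 0.197 [[651, 68], [556, 69], [564, 335], [645, 335]]
0 0.169 [[643, 21], [565, 21], [570, 250], [638, 250]]
-10 0.197 [[679, 78], [586, 63], [539, 328], [619, 339]]
-10 0.169 [[666, 29], [590, 17], [550, 244], [617, 254]]
10 0.197 [[621, 63], [528, 78], [589, 339], [669, 327]]
10 0.169 [[618, 17], [542, 30], [592, 254], [659, 244]]
20 0.197 [[590, 63], [503, 93], [615, 339], [693, 317]]
20 0.169 [[593, 17], [521, 42], [614, 254], [678, 234]]
pad 0.0127 [[653, 171], [655, 95], [670, 177]]
pad -0.0127 [[556, 172], [553, 95], [539, 178]]
[604, 212]
```

Request:
step_arm(
  steps=[
    [[0, 0, 0, -0.6, -0.12], [0, 0, 0, -1.2, -0.24], [0, 0, 0, -1.8, -0.36], [0, 0, 0, -1.8, -0.36], [0, 0, 0, -1.8, -0.36]],
  ],
)

```text
time_s: 8.3
position: [0.5622, 0.0839, 0.1795]
tool_rot: [-0.698, 0.717, -0.001, 0.001]
contact_force: [1.0, 0.2, 5.0]
grip_width: 0.0254
gripper_force: 39.2
```

```bash
python3 - <<'E'
from h import *
s=arm.read_state(); st(s)
w=wr(s,arm.get_image('wrist'));R=Ro.from_quat(s['tool_rot']).as_matrix()
a=cv2.resize(w['img'][180:420,180:380],(600,600*240//200),interpolation=3)[:600]
cv2.imwrite('pics/w4.png',a[:,:,::-1])
for da in (0,5,10):
    M=Ro.from_euler('z',da,degrees=True).as_matrix()@R
    print(da,[[round((p[0]-180)*3),round((p[1]-180)*3)] for p in (proj(w,[.5625,.0839,.195]+M@[x,y,0]) for x,y in ((.032,.009),(.032,-.009),(-.032,-.009),(-.032,.009)))])
E
```

```text
8.3 [0.5622 0.0839 0.1795] yaw 178.5 [ 0.15  0.34 -0.05  1.18  0.   -1.4 ] [1.  0.2 5. ] [ 0.16 -0.27 -0.15] 0.025352357197159673 39.23474907875061
0 [[370, 164], [228, 164], [241, 563], [362, 563]]
5 [[348, 159], [207, 171], [260, 567], [381, 558]]
10 [[326, 156], [186, 179], [279, 569], [399, 552]]
```

View pics/w4.png

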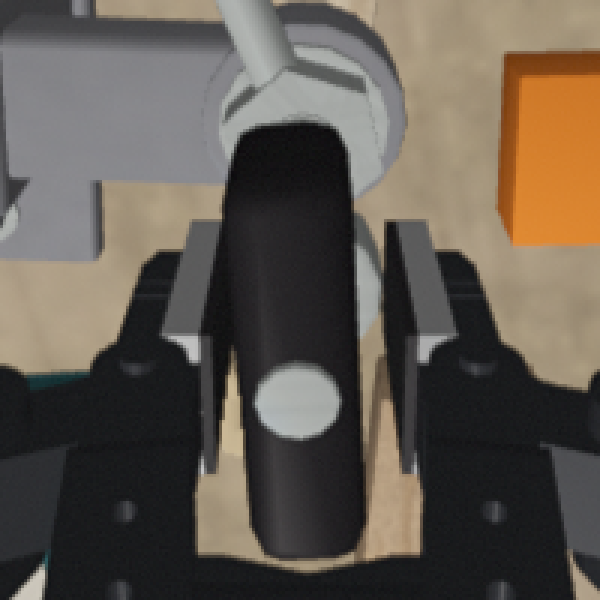

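Request:
step_arm(
  steps=[
    [[0, 0, 0, -0.6, -0.12], [0, 0, 0, -1.2, -0.24], [0, 0, 0, -1.8, -0.36], [0, 0, 0, -2.4, -0.48], [0, 0, 0, -3.1, -0.6], [0, 0, 0, -3.7, -0.72], [0, 0, 0, -4.3, -0.84], [0, 0, 0, -4.6, -0.9], [0, 0, 0, -4.6, -0.9]],
  ],
)

```text
time_s: 9.1
position: [0.562, 0.0843, 0.1749]
tool_rot: [-0.315, 0.949, 0.0, 0.001]
contact_force: [-0.0, 2.9, 7.7]
grip_width: 0.0256
gripper_force: 39.3
```

Request:
step_arm(
  steps=[
    [[0, 0, 0, -0.6, -0.12], [0, 0, 0, -1.2, -0.24], [0, 0, 0, -1.8, -0.36], [0, 0, 0, -2.4, -0.48], [0, 0, 0, -3.1, -0.6], [0, 0, 0, -3.7, -0.72], [0, 0, 0, -4.3, -0.84], [0, 0, 0, -4.6, -0.9], [0, 0, 0, -4.6, -0.9], [0, 0, 0, -4.6, -0.9]],
  ],
)

```text
time_s: 9.93
position: [0.5623, 0.0847, 0.1704]
tool_rot: [0.127, 0.992, 0.001, 0.001]
contact_force: [1.0, 4.2, 6.2]
grip_width: 0.0258
gripper_force: 39.3
```

```bash
python3 - <<'E'
from h import *
s=arm.read_state(); st(s)
e=arm.get_image('side'); cv2.imwrite('pics/s5.png',cv2.resize(e['img'][170:280,225:335],(600,600),interpolation=3)[:,:,::-1])
E
```

```text
9.9333 [0.5623 0.0847 0.1704] yaw 75.4 [ 0.15  0.35 -0.06  1.16  0.    0.4 ] [1.  4.2 6.2] [ 1.06 -0.26 -0.05] 0.02577980738646612 39.2787230014801
```

View pics/s5.png

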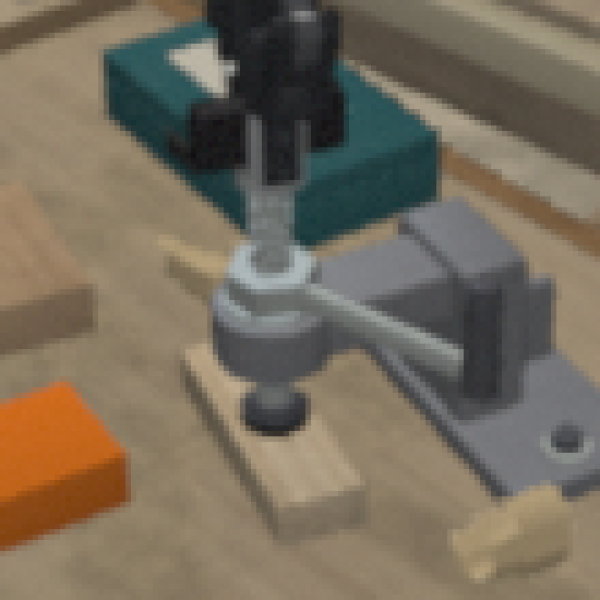

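Request:
step_arm(
  steps=[
    [[0, 0, 0, -0.5, -0.1], [0, 0, 0, -1, -0.2]],
  ],
)

```text
time_s: 10.15
position: [0.5624, 0.0847, 0.1694]
tool_rot: [0.227, 0.974, 0.001, 0.001]
contact_force: [1.3, 3.8, 6.0]
grip_width: 0.0254
gripper_force: 39.3
```

```bash
python3 -c "
from h import *
st(arm.read_state())"
```

```text
10.15 [0.5624 0.0847 0.1694] yaw 63.7 [ 0.15  0.35 -0.06  1.16  0.    0.61] [1.3 3.8 6. ] [ 1.19 -0.44  0.11] 0.02537673149221784 39.25660192966461
```

Request:
step_arm(
  steps=[
    [[0, 0, 0, -0.5, -0.1], [0, 0, 0, -1.1, -0.22]],
  ],
)

```text
time_s: 10.32
position: [0.5626, 0.0847, 0.1684]
tool_rot: [0.333, 0.943, 0.002, 0.001]
contact_force: [1.3, 4.5, 6.4]
grip_width: 0.0255
gripper_force: 39.3
```

```bash
python3 -c "
from h import *
st(arm.read_state())"
```

```text
10.3167 [0.5626 0.0847 0.1684] yaw 51.1 [ 0.15  0.35 -0.07  1.15  0.    0.83] [1.3 4.5 6.4] [ 1.13 -0.58  0.21] 0.025492301697491296 39.32145953178406
```

Request:
step_arm(
  steps=[
    [[0, 0, 0, 0, 0], [0, 0, 0, 0, 0], [0, 0, 0, 0, 0]],
  ],
)

```text
time_s: 10.57
position: [0.5626, 0.0847, 0.1683]
tool_rot: [0.331, 0.944, 0.002, 0.001]
contact_force: [1.4, 4.1, 5.0]
grip_width: 0.0258
gripper_force: 39.2
```

```bash
python3 - <<'E'
from h import *
s=arm.read_state(); st(s)
w=wr(s,arm.get_image('wrist'));R=Ro.from_quat(s['tool_rot']).as_matrix()
a=cv2.resize(w['img'][180:420,180:380],(600,600*240//200),interpolation=3)[:600]
e=arm.get_image('side'); b=cv2.resize(e['img'][220:270,245:305],(240,200),interpolation=3)
a=cv2.copyMakeBorder(a,0,0,0,200,0) ; b=cv2.resize(b,(200,167)); a[:167,600:]=b
cv2.imwrite('pics/w6.png',a[:,:,::-1])
for da in (0,5):
    M=Ro.from_euler('z',da,degrees=True).as_matrix()@R
    print(da,[[round((p[0]-180)*3),round((p[1]-180)*3)] for p in (proj(w,[.5623,.0845,.186]+M@[x,y,0]) for x,y in ((.032,.009),(.032,-.009),(-.032,-.009),(-.032,.009)))])
E
```

```text
10.5667 [0.5626 0.0847 0.1683] yaw 51.3 [ 0.15  0.35 -0.07  1.15  0.    0.82] [1.4 4.1 5. ] [ 1.12 -0.57 -0.15] 0.025797612575804364 39.238781332969666
0 [[374, 190], [230, 191], [242, 590], [365, 590]]
5 [[351, 186], [208, 197], [261, 594], [384, 585]]
```

View pics/w6.png

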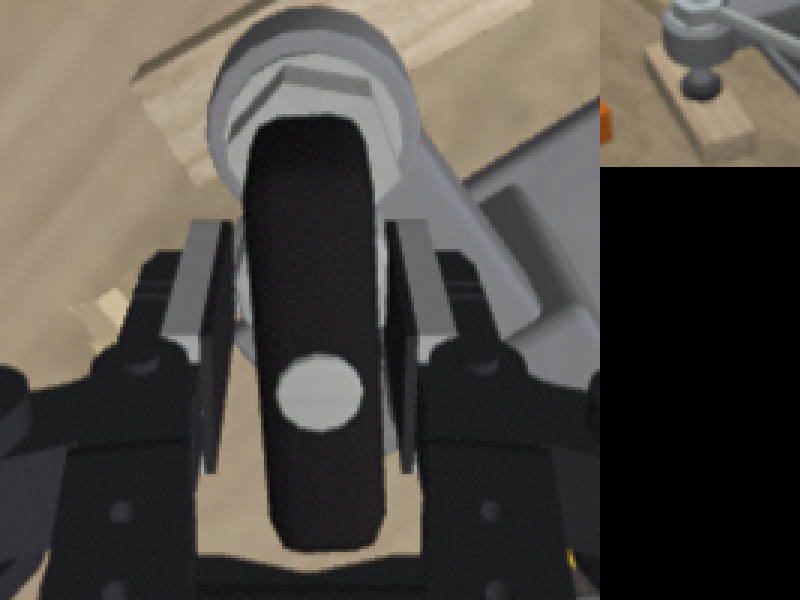

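The foot looks seated on the block. The bar angle puts the screw at about 3.7 rad, which is roughly 1 mm past first touch. Next I'll release the bar and go back to the lever post.

Request:
step_arm(
  steps=[
    [[1, 0, 0, 0, 0], [1, 0, 0, 0, 0], [1, 0, 0, 0, 0], [1, 0, 0, 0, 0], [1, 0, 0, 25, 0], [1, 0, 0, 50, 0], [1, 0, 0, 75, 0], [1, 0, 0, 75, 0]],
  ],
)

```text
time_s: 11.33
position: [0.5631, 0.0837, 0.2467]
tool_rot: [0.331, 0.944, 0.001, 0.003]
contact_force: [-0.1, -0.1, 0.5]
grip_width: 0.0855
gripper_force: 0.0
```

Request:
step_arm(
  steps=[
    [[1, 10, -25, 0, -0.12], [1, 20, -50, 0, -0.24], [1, 30, -75, 0, -0.36], [1, 39.5, -98, 0, -0.48], [1, 39.5, -98, 0, -0.51], [1, 39.5, -98, 0, -0.51], [1, 39.5, -98, 0, -0.51], [1, 39.5, -98, 0, -0.51]],
  ],
)

```text
time_s: 12.0
position: [0.6006, -0.0139, 0.2419]
tool_rot: [0.558, 0.83, -0.0, -0.0]
contact_force: [1.5, 0.4, 0.0]
grip_width: 0.0858
gripper_force: 0.0
```

```bash
python3 - <<'E'
from h import *
s=arm.read_state(); st(s)
w=wr(s,arm.get_image('wrist')); cv2.imwrite('pics/w7.png',w['img'][:,:,::-1])
t=arm.get_image('top'); 
print(proj(w,[.602,-.0135,.139]))
E
```

```text
12.0 [ 0.6006 -0.0139  0.2419] yaw 22.2 [-0.02  0.37  0.16  1.36  0.    1.16] [1.5 0.4 0. ] [-0.03 -0.03  0.09] 0.0857990353206917 0.0
[285.0, 216.5]
```

View pics/w7.png

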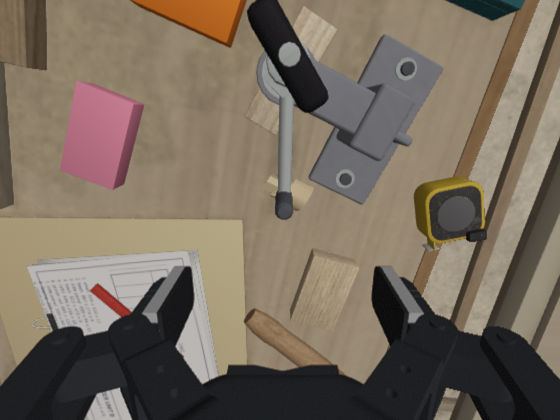

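The wrist view shows the post's top at about (285,212), within a few pixels of the predicted (285,216). I'll grip there and cross-check the bar angle against the stand from this same picture.

Request:
step_arm(
  steps=[
    [[1, 1, 0.5, -40, 0], [1, 1, 0.5, -80, 0], [1, 1, 0.5, -117, 0], [1, 1, 0.5, -117, 0], [0, 1, 0.5, -117, 0], [0, 1, 0.5, -117, 0], [0, 1, 0.5, -117, 0], [0, 1, 0.5, -117, 0], [0, 1, 0.5, -117, 0], [0, 1, 0.5, -117, 0]],
  ],
  squeeze=30,
)

```text
time_s: 12.93
position: [0.6018, -0.0143, 0.1264]
tool_rot: [0.559, 0.829, -0.0, 0.0]
contact_force: [-6.2, -3.2, 20.7]
grip_width: 0.0141
gripper_force: 31.7
```

```bash
python3 - <<'E'
from h import *
s=arm.read_state(); st(s)
# bar/stand angle from w7
T=arm.get_image('wrist'); z=dict(s); z['position']=np.array([.6006,-.0139,.2419]); z['tool_rot']=Ro.from_quat([.558,.83,0,0]).as_quat()
d=wr(z,T); ang=lambda a,b,h:np.degrees(np.arctan2(*( (ray(d,*b,h)-ray(d,*a,h))[[1,0]])))
print('plate',ang((387,37),(310,182),.008),ang((440,68),(362,203),.008),'bar',ang((272,0),(326,95),.186),ang((249,22),(300,111),.186), ray(d,289,54,.188))
r=s['position'][:2]-[.5625,.0843]; print(np.hypot(*r),np.degrees(np.arctan2(r[1],r[0])))
for k in range(1,13):
    a=-.115*k; R=np.array([[np.cos(a),-np.sin(a)],[np.sin(a),np.cos(a)]]); print(round(a,3),np.round((R@r-r)*1000,1))
E
```

```text
12.9333 [ 0.6018 -0.0143  0.1264] yaw 22.1 [-0.02  0.43 -0.05  1.09 -0.    1.16] [-6.2 -3.2 20.7] [-0.45  1.04  0.02] 0.014073386837838408 31.736772732110694
plate -94.09530441088354 -93.23922020163508 bar -35.00848149693425 -36.241005819945954 [0.56312894 0.08652317 0.188     ]
0.10609367216275398 -68.26968418112925
-0.115 [-11.6  -3.9]
-0.23 [-23.5  -6.4]
-0.345 [-35.6  -7.5]
-0.46 [-47.8  -7.2]
-0.575 [-59.9  -5.5]
-0.69 [-71.7  -2.5]
-0.805 [-83.1   1.9]
-0.92 [-93.9   7.6]
-1.035 [-104.    14.5]
-1.15 [-113.2   22.4]
-1.265 [-121.4   31.4]
-1.38 [-128.6   41.3]
```

The cross-check gives a stand yaw of −3.7° and a screw angle of 3.70 rad, so the foot presses about 0.9 mm. Now I'll tighten the nut.

Request:
step_arm(
  steps=[
    [[0, -11.6, -3.9, 0, -0.115], [0, -23.5, -6.4, 0, -0.23], [0, -35.6, -7.5, 0, -0.345], [0, -47.8, -7.2, 0, -0.46], [0, -59.9, -5.5, 0, -0.575], [0, -71.7, -2.5, 0, -0.69], [0, -71.7, -2.5, 0, -0.69], [0, -71.7, -2.5, 0, -0.69]],
  ],
)

```text
time_s: 13.65
position: [0.5301, -0.0158, 0.1266]
tool_rot: [0.806, 0.592, 0.001, 0.0]
contact_force: [-1.3, 0.9, 7.2]
grip_width: 0.0143
gripper_force: 30.3
```

Request:
step_arm(
  steps=[
    [[0, -11.4, 4.4, 0, -0.115], [0, -22.2, 10.1, 0, -0.23], [0, -32.3, 17, 0, -0.345], [0, -41.5, 24.9, 0, -0.46], [0, -49.7, 33.9, 0, -0.575], [0, -49.7, 33.9, 0, -0.575], [0, -49.7, 33.9, 0, -0.575]],
  ],
)

```text
time_s: 14.23
position: [0.4807, 0.0183, 0.1266]
tool_rot: [0.941, 0.339, 0.001, -0.0]
contact_force: [-2.1, 0.8, 8.1]
grip_width: 0.0141
gripper_force: 30.6
```

```bash
python3 -c "
from h import *
st(arm.read_state())"
```

```text
14.2333 [0.4807 0.0183 0.1266] yaw -50.4 [ 0.04  0.24 -0.34  0.99  0.    2.49] [-2.1  0.8  8.1] [0.32 0.54 0.12] 0.014138816032026484 30.552121256041573
```

Request:
step_arm(
  steps=[
    [[0, -2.5, 3.2, 0, -0.04], [0, -2.5, 3.2, 0, -0.04], [0, -2.5, 3.2, 0, -0.04]],
  ],
)

```text
time_s: 14.48
position: [0.4785, 0.0212, 0.1266]
tool_rot: [0.947, 0.32, 0.001, -0.0]
contact_force: [-1.5, 1.8, 9.1]
grip_width: 0.0139
gripper_force: 30.8
```

Request:
step_arm(
  steps=[
    [[0, -2.5, 3.5, 0, -0.03], [0, -2.5, 3.5, 0, -0.03], [0, -2.5, 3.5, 0, -0.03]],
  ],
)

```text
time_s: 14.73
position: [0.4776, 0.0227, 0.1267]
tool_rot: [0.952, 0.305, 0.002, 0.003]
contact_force: [4.1, -10.2, 5.0]
grip_width: 0.0135
gripper_force: 31.1
```

Request:
step_arm(
  steps=[
    [[0, -1.5, 2.5, 0, 0], [0, -1.5, 2.5, 0, 0], [0, -1.5, 2.5, 0, 0]],
  ],
)

```text
time_s: 14.98
position: [0.4775, 0.023, 0.1267]
tool_rot: [0.953, 0.304, 0.002, 0.005]
contact_force: [9.2, -22.6, 0.0]
grip_width: 0.0136
gripper_force: 31.8
```

Request:
step_arm(
  steps=[
    [[1, 0, 0, 0, 0], [1, 0, 0, 0, 0], [1, 0, 0, 0, 0], [1, 0, 0, 0, 0], [1, 0, 0, 40, 0], [1, 0, 0, 80, 0], [1, -20, -20, 120, 0], [1, -60, -20, 120, 0], [1, -60, -20, 120, 0]],
  ],
)

```text
time_s: 15.73
position: [0.4099, 0.0064, 0.2475]
tool_rot: [0.952, 0.306, 0.0, -0.0]
contact_force: [0.6, 0.3, -0.5]
grip_width: 0.0855
gripper_force: 0.0
```

```bash
python3 - <<'E'
from h import *
s=arm.read_state(); st(s)
# post (dark blob) location in top image vs start
t=arm.get_image('top')['img']; a=cv2.imread('pics/top1.png')[:,:,::-1]
for i in (a,t):
    c=i[240:270,275:310].max(2); m=cv2.inRange(c,0,75); n,l,q,ce=cv2.connectedComponentsWithStats(m); k=1+np.argmax(q[1:,4]); print(ce[k]+[275,240],q[k])
E
```

```text
15.7333 [0.4099 0.0064 0.2475] yaw -54.4 [ 0.02  0.04 -0.25  1.28  0.    2.54] [ 0.6  0.3 -0.5] [-0.04  0.   -0.02] 0.08550385600362255 0.0
[293.69230769 254.28205128] [16 10  7  9 39]
[303.30188679 254.58490566] [27  0  4 30 53]
```

```bash
python3 - <<'E'
from h import *
t=arm.get_image('side')['img']; a=cv2.imread('pics/side1.png')[:,:,::-1]
for i in (a,t):
    c=i[225:258,244:270].max(2); m=cv2.inRange(c,0,75); n,l,q,ce=cv2.connectedComponentsWithStats(m)
    print([(np.round(ce[k]+[244,225],1),q[k,4]) for k in range(1,n) if q[k,4]>15])
E
```

```text
[(array([254.9, 243.3]), np.int32(131))]
[(array([253.8, 243.1]), np.int32(124))]
```

```bash
python3 -c "
from plant import arm
print(arm.job_done())"
```

```text
the job is handed in; nothing more can be done
None
```

I handed the job in at about 16 s on the robot's clock: I loosened the nut to its stop, turned the screw to about 3.70 rad so the foot rests on block_22 with roughly 0.9 mm of buffer squeeze (worked out from the bar angle, not felt as a force), then swung the nut back to its tight stop.

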